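# Unclip the round trim blank

## Robot

A 6-joint arm with a two-finger parallel gripper is mounted at the origin on the work surface. World frame = base frame: x ahead of the robot, y to its left, z up, the work surface at z = 0. Lengths are in mm, angles in rad, forces in N, time in s.
With the tool pointing down it reaches from about 350 to 875 mm from the base axis. Payload 4.2 kg.
Tool frame: the origin (TCP) lies at the very end of the fingers, on their centre line; the grasp point (between the pads) lies arm.grip_depth behind it (arm.grip_depth is the distance from the TCP to the grasp point, in mm); z points along the fingers, y is the direction in which the jaws open and shut (so a half turn about z gives the same grasp; the last joint's range is limited). The gripper opens to 85 mm and grips with 20 to 120 N. Pads are 22 mm wide; open, the fingers measure 114 mm over their backs; the gripper's body (76 mm by 85 mm) begins 54 mm behind the grasp point. The pads swing forward as they close: fully open they stand 13 mm farther back than shut.
Start: joints at [-0.984, 0.385, 0.008, 0, -1.194, -0.259], TCP at [201.241, -591.694, 231.312] pointing down, gripper open.
Joint ranges: [-3.14, 3.14], [-1.21, 2.06], [-1.07, 1.41], [-3.16, 2.05], [-2.99, -0.16], [-3.1, 3.1]. Speed limits (rad/s): [2.79, 2.79, 3.14, 3.14, 3.14, 3.14].

## Interface

Orientations are given as a unit quaternion [x, y, z, w].
In Python, from bench import arm, optics, workorder gives the robot as it stands. The module is installed in compiled form; this text tells all that it offers.
- The arm moves only by the tool play_rows, never from a script. Its arguments are lists of equal length, an entry for each row: "travel": the shift along the tool's x, y, z in m, a list of three; "rotation": the turn, a rotation vector about the tool's x, y, z in rad, a list of three; "grip": the opening, from 0 (shut) to 1 (fully open). In form: {"travel": [[x, y, z], ...], "rotation": [[rx, ry, rz], ...], "grip": [grip, ...]}. A call has 1 to 12 rows; each row shifts and turns the commanded pose from where the row before left it, along the tool's axes as they then stand; what a row does not reach is not made up. A row lasts 1/12 s, in which the tool goes at most 41.7 mm and 7.16 degrees, less where a joint would pass 70% of its speed; a pose out of reach is approached as far as the arm can. A call is refused whole if a number of a shift passes 0.0417 or a number of a turn 0.125, either way. A call with a gripper value outside its range is refused whole. The fingers move at their own pace and stop on an object; the grip force is fixed at half the most. Time passes only in rows, so rows that do not move let the fingers close. It gives the time, the measured TCP pose, the force and the opening at its end, in the units of the state.
- arm.read_state(): the state, without advancing time (a new reading comes with each control period).
- optics.get_image(name): name is "scene" or "top" or "wrist"; returns a dict with "image" (384x512x3 uint8, blue, green, red), "depth" (384x512 float32, mm along the optical axis (not along the pixel's ray), 0 where there is no reading), "camera_matrix" (3x3 intrinsics, pixels), "R" (3x3) and "t" (3): a world point X has camera coordinates R X + t; the wrist camera has in their place "hand_eye" (4x4, takes a point from camera to tool coordinates, whose origin is the TCP and whose axes are the flange's). Camera axes: x right, y down, z forward; pixel columns grow to the right and rows downward; lengths in mm; the calibration is good to about 2 mm. A picture is of the moment at which its call begins: read the wrist's pose just before it.
- workorder.job_done(): hands the job in, once; it reports no verdict.
The state is a dict: "clock": time; "joints": joint angles; "joint_vel": joint speeds; "joint_efforts": joint torques, N m; "position": TCP position; "ee_rot": TCP orientation; "contact_force": force on the tool from outside, world axes, zero at the start; "wrist_torque": the same for the moment, N m; "gripper_width": finger opening in mm.
Only numpy, scipy, OpenCV 4.12 (cv2) and the standard library are available. Lean on these libraries where they do the work, as an engineer would, in place of code of your own. Each camera call takes 0.05 s, during which the arm holds its last target. There are 200 camera calls.

## Task

The glue on the round wooden blank has set. Pull the spring clip sideways out of the upright pin that holds the round blank, and lay the clip flat in the small white tray without dropping or throwing it. Leave the clip of the square blank in its pin.

Things in the scene. Friction and masses are not known exactly. Their poses are not given: they have to be found in the camera images.
- clip_round: clip to pull, in the round stand's pin: R-clip of 5 mm bright steel wire, 40 g, in one plane. Origin on the straight leg; +x along the leg to its tip (x 52), z normal to the wire plane (up). Finger loop at -x: 29 wide in y, sides straight from x -48 to -26, end at x -56; grip at x -37, closing along y. Springy arm on +y side to x 46, y 14. Starts with its wire about 65 above the table, loop sagging about 6 deg
- clip_square: clip to leave alone: same shape and frame, in the pin of the square stand (like the round one, but with a square base of 100 mm and a square blank of 74 mm). In both, the pin's axis crosses the clip at x +24; a clip comes out by a straight level pull along its own -x, 3 to 6 N over the first 10 mm then free, and is clear of the pin after 45 mm
- stand_round: fixed stand, origin on the pin's axis at table height, z up: dark steel base 110 mm across, 14 high; round dark wood blank 80 across, top at 32; washer 36 across to 36; upright steel pin 20 in diameter, top at 82. Cross hole along the stand's x, from 62.5 to 69 mm high; the clip's loop sticks out on the -x side, its middle about 61 mm from the axis
- tray: small shallow white tray, fixed, empty: 200 mm (x) by 160 mm (y) outside, walls 5 mm thick and 28 mm high, grey floor 4 mm above the table, inside 190 by 150 mm. Origin at its centre at table height, z up
Not all that is in view belongs to the job. Leave any purple or red look-alike of the clip_round alone.

How it is judged (in metres and radians):
On the way:
1. the round stand's clip is held by the fingers, clear of its pin (horizontal distance between clip_round and stand_round above 0.068 m and contact force between clip_round and the fingers above 0.5 N), for 0.1 s.
At the end, for the whole second after the job is handed in: the clip of the round stand lies flat (within 10 degrees, either face up) and at rest on the tray's floor, its middle inside the tray's walls and less than 16 mm above the table, released; the square stand's clip is still in its pin, within 15 mm of where it was (x of clip_round in the frame of tray between -0.09 and 0.09 m and y of clip_round in the frame of tray between -0.07 and 0.07 m and z of clip_round in the frame of tray below 0.016 m and (angle between clip_round's own z axis and vertical below 0.17 rad or angle between clip_round's own z axis and vertical above 2.97 rad) and linear speed of clip_round below 0.02 m/s and distance of clip_square from where it was at the start of the episode below 0.015 m); the robot touches nothing.
It fails at once if the square stand's clip is pulled or pushed more than 15 mm (distance of clip_square from where it was at the start of the episode above 0.015 m).
It fails at once if the clip is dropped or thrown: it moves faster than 1.1 m/s out of the fingers (a fall of about 60 mm) (linear speed of clip_round above 1.1 m/s and contact force between clip_round and the fingers below 0.1 N).
It also fails if it takes over 40 s, if anything falls off the work surface, if the arm or the gripper's body presses on something with over 40 N, if the wrist force passes 120 N, or if a joint passes its speed limit or range.

## Working session

There is one attempt and no reset: what is moved stays moved. The work goes in short steps, Python scripts to look and compute and a tool call to move; the robot and the scene stay as the last step left them, time stands still between calls to the robot, and variables do not carry over. Pictures are saved under pics/ and viewed, about 8 in all and at most 12, crops included, and the job is handed in when it is done.

Besides the shell and the picture viewer there is one more tool, called after "Request:" as name(argument=value, ...) on one line, values as JSON. play_rows: Moves the arm, as the interface text tells. Its arguments: {"type":"object","properties":{"travel":{"type":"array","items":{"type":"array","items":{"type":"number"}}},"rotation":{"type":"array","items":{"type":"array","items":{"type":"number"}}},"grip":{"type":"array","items":{"type":"number"}}},"required":["travel","rotation","grip"]}

```bash
mkdir -p pics; cat > h.py <<'E'
import numpy as np, cv2
from bench import arm, optics, workorder
from scipy.spatial.transform import Rotation as Ro
def grab(n):
    s=arm.read_state(); d=optics.get_image(n)
    if n=="wrist":
        T=np.eye(4);T[:3,:3]=Ro.from_quat(s["ee_rot"]).as_matrix();T[:3,3]=s["position"]
        M=T@np.array(d["hand_eye"]); d["Rw"],d["tw"]=M[:3,:3],M[:3,3]
    else:
        R=np.array(d["R"]);d["Rw"]=R.T;d["tw"]=-R.T@np.array(d["t"]).ravel()
    d["s"]=s
    return d
def ray(d,u,v):
    return d["Rw"]@np.linalg.solve(d["camera_matrix"],[u,v,1.])
def onz(d,u,v,z):
    r=ray(d,u,v);return d["tw"]+r*(z-d["tw"][2])/r[2]
def bydepth(d,u,v): return d["tw"]+ray(d,u,v)*d["depth"][int(v),int(u)]
E
python3 - <<'E'
from h import *
import pickle
print(arm.grip_depth, arm.read_state())
for n in("top","scene"):
    d=grab(n);pickle.dump(d,open(n+".pkl","wb"));cv2.imwrite(f"pics/{n}0.png",cv2.resize(d["image"],(800,600),interpolation=cv2.INTER_CUBIC));print(d["tw"],d["Rw"])
E
```

```text
18.700000000000003 {'clock': 0.0, 'joints': array([-9.84390343e-01,  3.85570389e-01,  6.63787587e-03, -5.11214256e-04,
       -1.19399355e+00, -2.58629163e-01]), 'joint_vel': array([-6.64395780e-05, -1.74221338e-03, -8.15359378e-04,  1.08508412e-04,
       -9.50655452e-04, -5.48192918e-04]), 'joint_efforts': array([ 6.57177989e-04, -3.92291236e+01,  1.88391620e+01,  4.18602839e+00,
       -4.65763849e-03,  3.28820192e-06]), 'position': array([ 201.06575064, -591.16421164,  230.21613258]), 'ee_rot': array([-1.63062600e-01,  9.86615122e-01,  1.06864444e-03, -2.19976000e-04]), 'contact_force': array([ 0.41731467, -0.179214  ,  0.25105081]), 'wrist_torque': array([-0.01366536,  0.06514222, -0.0146195 ]), 'gripper_width': 85.32077770488624}
[ 4.04639274e+02 -5.37907124e-01  1.04652213e+03] [[ 1.91773664e-03 -9.81222110e-01  1.92871699e-01]
 [-9.99920890e-01  5.16059895e-04  1.25677034e-02]
 [-1.24312418e-02 -1.92880542e-01 -9.81143496e-01]]
[1069.41872676  409.53067037  519.65817154] [[-0.65867964  0.43226524 -0.61586354]
 [ 0.75240535  0.37271392 -0.54311189]
 [-0.00522748 -0.82111576 -0.57073775]]
```

View pics/top0.png

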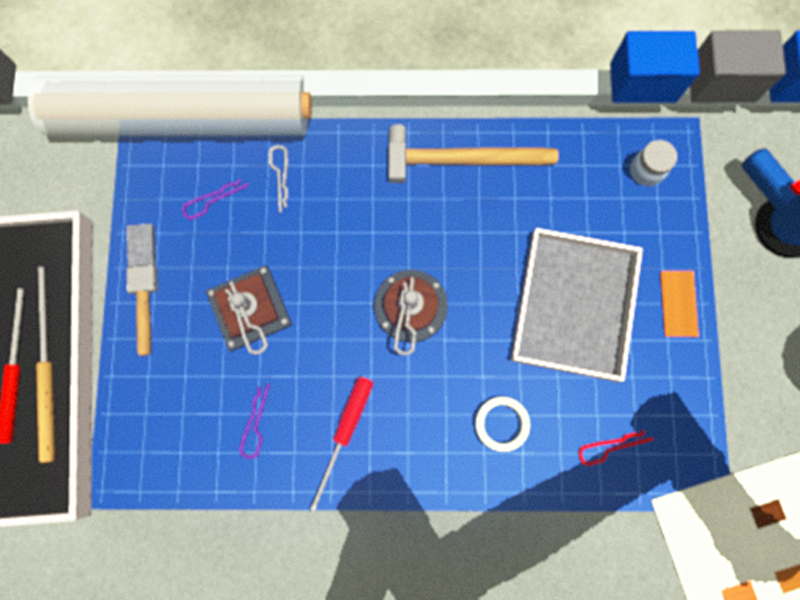

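View pics/scene0.png

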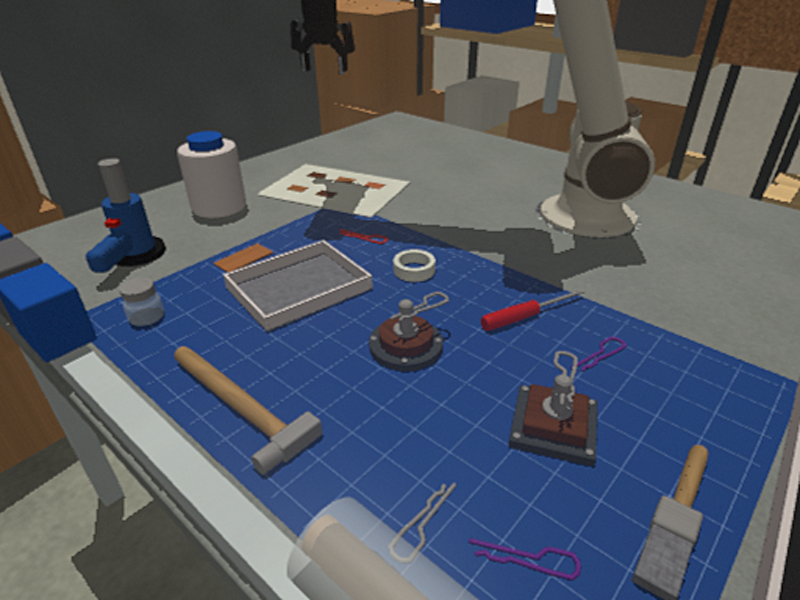

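Clip candidates in the top view (800x600 pixels):
- Round stand's clip: loop at (404,343), on the round blank with the round base.
- Square stand's clip: (257,343).
- Loose steel clip: (279,165).
- Purple clips: (215,200) and (255,425).
- Red clip: (613,447).

I choose (404,343). The tray is at about (578,305).

```bash
python3 - <<'E'
from h import *
import pickle
d=pickle.load(open("top.pkl","rb"));k=512/800
im=d["image"];c=im[165:237,220:310];cv2.imwrite("pics/crop1.png",cv2.resize(c,None,fx=8,fy=8,interpolation=cv2.INTER_CUBIC))
P=lambda u,v,z:onz(d,u*k,v*k,z).round(1)
for c in[(537,230),(641,248),(623,380),(514,360)]:print("tray",P(*c,28))
print("loop",P(404,343,60),"stand",P(410,304,14),"pin",P(411,297,82))
s=pickle.load(open("scene.pkl","rb"))
print(P(410,298,82))
E
```

```text
tray [ 706.5 -192.6   28. ]
tray [ 678.5 -345.5   28. ]
tray [ 483.4 -307.4   28. ]
tray [ 512.  -152.6   28. ]
loop [532.5   5.7  60. ] stand [596.8  -2.9  14. ] pin [594.   -4.1  82. ]
[592.6  -2.7  82. ]
```

View pics/crop1.png

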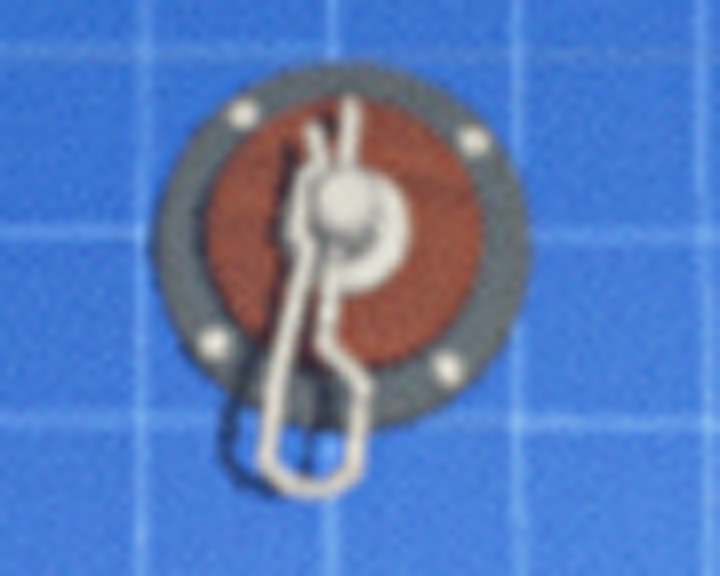

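```bash
python3 - <<'E'
from h import *
import pickle
d=pickle.load(open("top.pkl","rb"))
P=lambda u,v,z:onz(d,220+u/8-.5+.0625,165+v/8-.5+.0625,z)
q={"tip":P(352,100,68),"leg":P(327,325,62.5),"L":P(264,435,59),"R":P(366,420,59),"end":P(310,488,58),"pin":P(346,195,82),"baseL":P(155,245,14),"baseR":P(530,245,14),"baseT":P(345,62,14),"baseB":P(340,428,14)}
for k,v in q.items():print(k,v.round(1))
a=lambda v:np.degrees(np.arctan2(v[1],v[0]))
print(a(q["tip"]-q["leg"]),a(q["tip"]-q["end"]),a(q["pin"]-q["end"]),a(q["tip"]-(q["L"]+q["R"])/2))
s=arm.read_state();print(Ro.from_quat(s["ee_rot"]).as_matrix().round(3))
E
```

```text
tip [626.2  -5.4  68. ]
leg [563.9   1.6  62.5]
L [533.9  18.9  59. ]
R [538.   -9.1  59. ]
end [519.4   6.3  58. ]
pin [596.5  -3.6  82. ]
baseL [595.3  51.7  14. ]
baseR [595.3 -57.2  14. ]
baseT [649.8  -3.6  14. ]
baseB [541.8  -2.   14. ]
-6.367836830005137 -6.2122871105685 -7.302204590045847 -6.484108891969596
[[-0.947 -0.322 -0.001]
 [-0.322  0.947  0.002]
 [ 0.     0.002 -1.   ]]
```

```bash
python3 - <<'E'
from h import *
import pickle
d=pickle.load(open("scene.pkl","rb"))
for p in[(205,135),(212,180),(115,165),(128,225)]:print(bydepth(d,p[0]*.64,p[1]*.64).round())
print(optics.__class__, grab("wrist")["tw"])
E
```

```text
[ 497. -641.  160.]
[ 530. -591.   85.]
[ 718. -562.  179.]
[ 734. -546.   75.]
<class 'host.Optics'> [ 122.88975161 -619.36377173  371.87902737]
```

Request:
play_rows(travel=[[0, 0, 0], [0, 0, 0], [0, 0, 0], [0, 0, 0], [0, 0, 0]], rotation=[[0, 0, 0.11], [0, 0, 0.11], [0, 0, 0.11], [0, 0, 0.11], [0, 0, 0]], grip=[1, 1, 1, 1, 1])

```text
clock: 0.57
position: [201.1, -591.5, 230.9]
ee_rot: [0.057, 0.998, 0.0, -0.0]
contact_force: [0.1, 0.1, 0.4]
gripper_width: 85.1
```

Request:
play_rows(travel=[[-0.01325, 0.0314, 0], [-0.01325, 0.0314, 0], [-0.01325, 0.0314, 0], [-0.01325, 0.0314, 0], [-0.01325, 0.0314, 0], [-0.01325, 0.0314, 0], [-0.01325, 0.0314, 0], [-0.01325, 0.0314, 0], [-0.01325, 0.0314, 0], [-0.01325, 0.0314, 0], [-0.01325, 0.0314, 0], [-0.01325, 0.0314, 0]], rotation=[[0, 0, 0], [0, 0, 0], [0, 0, 0], [0, 0, 0], [0, 0, 0], [0, 0, 0], [0, 0, 0], [0, 0, 0], [0, 0, 0], [0, 0, 0], [0, 0, 0], [0, 0, 0]], grip=[1, 1, 1, 1, 1, 1, 1, 1, 1, 1, 1, 1])

```text
clock: 1.57
position: [401.8, -233.4, 231.4]
ee_rot: [0.054, 0.999, 0.0, 0.0]
contact_force: [0.9, 0.4, 0.1]
gripper_width: 85.4
```

Request:
play_rows(travel=[[-0.01325, 0.0314, 0], [-0.01325, 0.0314, 0], [-0.01325, 0.0314, 0], [-0.01325, 0.0314, 0.01], [-0.01325, 0.0314, 0.01], [-0.01325, 0.0314, 0.02], [-0.01325, 0.0314, 0.02], [-0.01325, 0.0314, 0.02], [0, 0, 0], [0, 0, 0], [0, 0, 0]], rotation=[[0, 0, 0], [0, 0, 0], [0, 0, 0], [0, 0, 0], [0, 0, 0], [0, 0, 0], [0, 0, 0], [0, 0, 0], [0, 0, 0], [0, 0, 0], [0, 0, 0]], grip=[1, 1, 1, 1, 1, 1, 1, 1, 1, 1, 1])

```text
clock: 2.48
position: [534.8, 2.7, 151.2]
ee_rot: [0.055, 0.998, -0.0, -0.0]
contact_force: [-0.2, -0.1, -0.1]
gripper_width: 85.2
```

```bash
python3 - <<'E'
from h import *
import pickle
d=grab("wrist");pickle.dump(d,open("w1.pkl","wb"));cv2.imwrite("pics/w1.png",cv2.resize(d["image"],(800,600),interpolation=cv2.INTER_CUBIC));print(d["s"]["position"],d["s"]["ee_rot"],d["tw"],d["s"]["joints"])
E
```

```text
[534.76241602   2.69424085 151.19505385] [ 5.49490290e-02  9.98489094e-01 -1.93419649e-04 -3.10097127e-04] [452.69436999  10.27044183 292.78324817] [ 3.08576856e-01  3.07355984e-01 -3.27503444e-01  1.75048257e-04
 -9.36654123e-01 -1.98943039e+00]
```

View pics/w1.png

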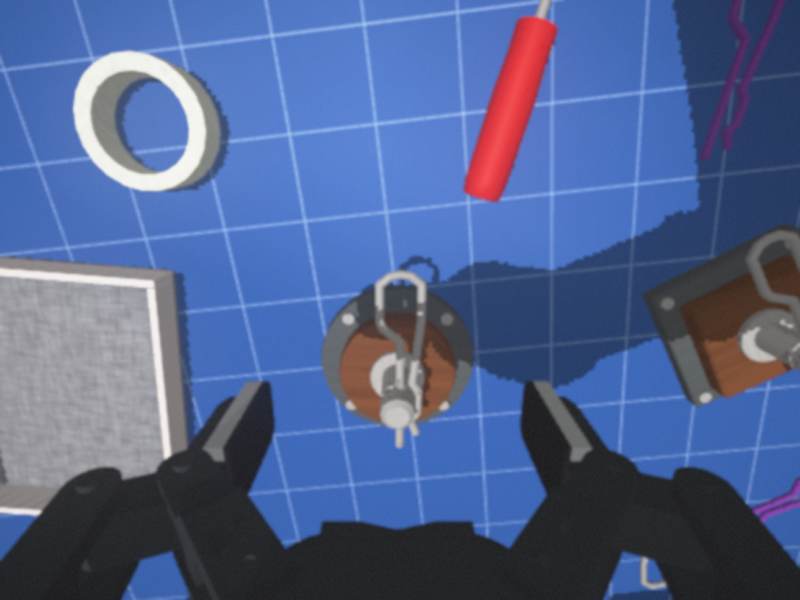

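The wrist view shows the clip of the round stand: loop end (401,274), sides at columns 380 and 423, pin top at (398,413). The fingers straddle column ~397, so the aim is close.

```bash
python3 - <<'E'
from h import *
import pickle
d=pickle.load(open("w1.pkl","rb"));k=.64
for n,u,v,z in[("end",401,274,58),("L",380,296,59),("R",424,296,59),("tip",400,444,68),("pin",398,412,82)]:
    p=onz(d,u*k,v*k,z);print(n,p.round(1),bydepth(d,u*k,v*k).round(1), (Ro.from_quat(d["s"]["ee_rot"]).inv().apply(p-d["s"]["position"])).round(1))
E
```

```text
end [517.3   5.3  58. ] [517.1   5.3  58.9] [17.6  0.7 93.2]
L [528.6  -7.9  59. ] [528.2  -7.8  60.2] [  4.9 -11.2  92.2]
R [531.3  17.   59. ] [531.7  17.   58.1] [ 4.9 13.8 92.2]
tip [622.5  -6.7  68. ] [621.   -6.5  69.9] [-88.3   0.4  83.1]
pin [590.5  -4.4  82. ] [591.2  -4.5  80.9] [-56.2  -0.9  69.2]
```

Request:
play_rows(travel=[[0, 0.001, 0.015], [0, 0, 0.02], [0, 0, 0.02], [0, 0, 0.02], [0, 0, 0.015], [0, 0, 0.009], [0, 0, 0.005], [0, 0, 0], [0, 0, 0]], rotation=[[0, 0, 0], [0, 0, 0], [0, 0, 0], [0, 0, 0], [0, 0, 0], [0, 0, 0], [0, 0, 0], [0, 0, 0], [0, 0, 0]], grip=[0.8, 0.7, 0.6, 0.6, 0.6, 0.6, 0.6, 0.6, 0.6])

```text
clock: 3.28
position: [535.6, 3.4, 48.2]
ee_rot: [0.056, 0.998, 0.0, 0.001]
contact_force: [-0.1, -0.1, 0.3]
gripper_width: 51.1
```

```bash
python3 - <<'E'
from h import *
d=grab("wrist");s=grab("scene")
a=cv2.resize(d["image"][120:384,120:400],(420,396));b=cv2.resize(s["image"][130:250,200:330],(380,396),interpolation=cv2.INTER_CUBIC)
cv2.imwrite("pics/w2.png",np.hstack([a,b]));print(d["s"]["position"],d["s"]["contact_force"],d["s"]["gripper_width"])
E
```

```text
[535.60204328   3.42198165  48.24004594] [-0.14960087 -0.13106812  0.33821073] 51.13252628017321
```

View pics/w2.png

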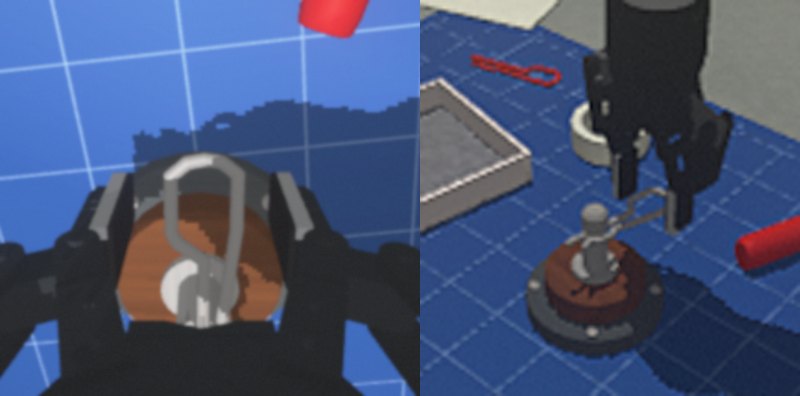

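The loop lies between the pads (left panel, about (205,195)) and the fingertips reach below the wire. Closing now.

Request:
play_rows(travel=[[0, 0, 0], [0, 0, 0], [0, 0, 0], [0, 0, 0], [0, 0, 0], [0, 0, 0], [0, 0, 0], [0, 0, 0]], rotation=[[0, 0, 0], [0, 0, 0], [0, 0, 0], [0, 0, 0], [0, 0, 0], [0, 0, 0], [0, 0, 0], [0, 0, 0]], grip=[0.5, 0.4, 0.3, 0.2, 0.1, 0, 0, 0])

```text
clock: 4.05
position: [535.4, 3.8, 47.5]
ee_rot: [0.056, 0.998, 0.0, 0.0]
contact_force: [-0.0, 0.2, 3.1]
gripper_width: 26.5
```

Request:
play_rows(travel=[[0.003, 0, 0], [0.004, 0, 0], [0.005, 0, 0], [0.005, 0, 0], [0.005, 0, 0], [0.005, 0, 0], [0.005, 0, 0], [0.006, 0, 0], [0.007, 0, 0], [0.007, 0, 0], [0.007, 0, 0], [0.006, 0, 0]], rotation=[[0, 0, 0], [0, 0, 0], [0, 0, 0], [0, 0, 0], [0, 0, 0], [0, 0, 0], [0, 0, 0], [0, 0, 0], [0, 0, 0], [0, 0, 0], [0, 0, 0], [0, 0, 0]], grip=[0, 0, 0, 0, 0, 0, 0, 0, 0, 0, 0, 0])

```text
clock: 5.05
position: [469.4, 10.9, 47.3]
ee_rot: [0.056, 0.998, -0.0, -0.0]
contact_force: [-0.5, 0.1, 0.1]
gripper_width: 26.2
```

```bash
python3 - <<'E'
from h import *
d=grab("wrist");s=grab("scene")
a=cv2.resize(d["image"][120:384,120:400],(420,396));b=cv2.resize(s["image"][120:250,200:340],(380,396),interpolation=cv2.INTER_CUBIC)
cv2.imwrite("pics/w3.png",np.hstack([a,b]));print(d["s"]["position"],d["s"]["contact_force"],d["s"]["gripper_width"])
E
```

```text
[469.3601554   10.92976843  47.31172494] [-0.54927038  0.0941672   0.14297788] 26.154822105539864
```

View pics/w3.png

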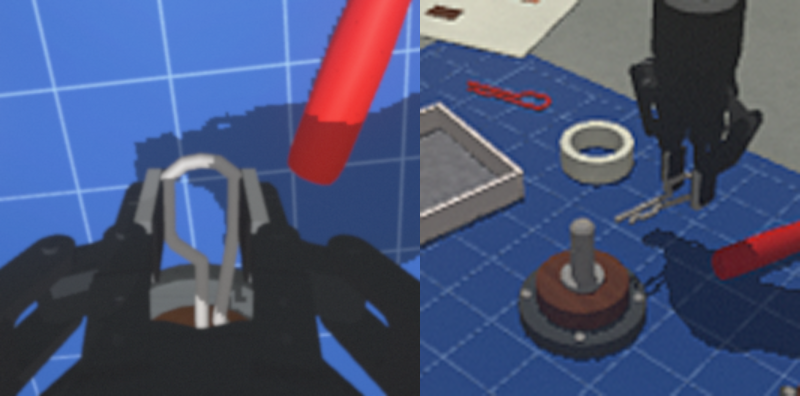

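The clip is held and out of the pin, and the tip is free. Next I lift it and carry it over the tray.

Request:
play_rows(travel=[[0, 0, -0.01], [0, 0, -0.02], [0, 0, -0.02], [0, -0.01, -0.02], [-0.005, -0.02, 0], [-0.013, -0.026, 0], [-0.015, -0.028, 0], [-0.015, -0.03, 0], [-0.015, -0.03, 0], [-0.015, -0.03, 0], [-0.015, -0.03, 0], [-0.014, -0.02, 0]], rotation=[[0, 0, 0], [0, 0, 0], [0, 0, 0], [0, 0, 0], [0, 0, 0], [0, 0, 0], [0, 0, 0], [0, 0, 0], [0, 0, 0], [0, 0, 0], [0, 0, 0], [0, 0, 0]], grip=[0, 0, 0, 0, 0, 0, 0, 0, 0, 0, 0, 0])

```text
clock: 6.15
position: [552.1, -226.3, 117.2]
ee_rot: [0.057, 0.998, -0.0, 0.0]
contact_force: [0.7, 0.6, -0.1]
gripper_width: 26.3
```

Request:
play_rows(travel=[[-0.007, -0.013, 0], [-0.003, -0.007, 0], [0, 0, 0], [0, 0, 0]], rotation=[[0, 0, 0], [0, 0, 0], [0, 0, 0], [0, 0, 0]], grip=[0, 0, 0, 0])

```text
clock: 6.48
position: [558.9, -244.3, 116.9]
ee_rot: [0.056, 0.998, 0.0, -0.0]
contact_force: [-0.6, 0.8, -0.5]
gripper_width: 26.6
```

```bash
python3 - <<'E'
from h import *
import pickle
d=grab("wrist");s=grab("scene");t=grab("top")
pickle.dump((d,s,t),open("p4.pkl","wb"))
a=cv2.resize(d["image"],(400,300));c=cv2.resize(t["image"][130:250,320:420],(250,300));b=cv2.resize(s["image"][60:220,130:290],(400,400),interpolation=cv2.INTER_CUBIC)
o=np.zeros((600,800,3),np.uint8);o[:300,:400]=a;o[300:,:250]=c;o[:400,400:]=b
cv2.imwrite("pics/w4.png",o);print(d["s"]["position"],d["s"]["contact_force"],d["s"]["gripper_width"])
E
```

```text
[ 558.86441672 -244.31598913  116.92984925] [-0.62462008  0.83948714 -0.46149028] 26.604617386338692
```

View pics/w4.png

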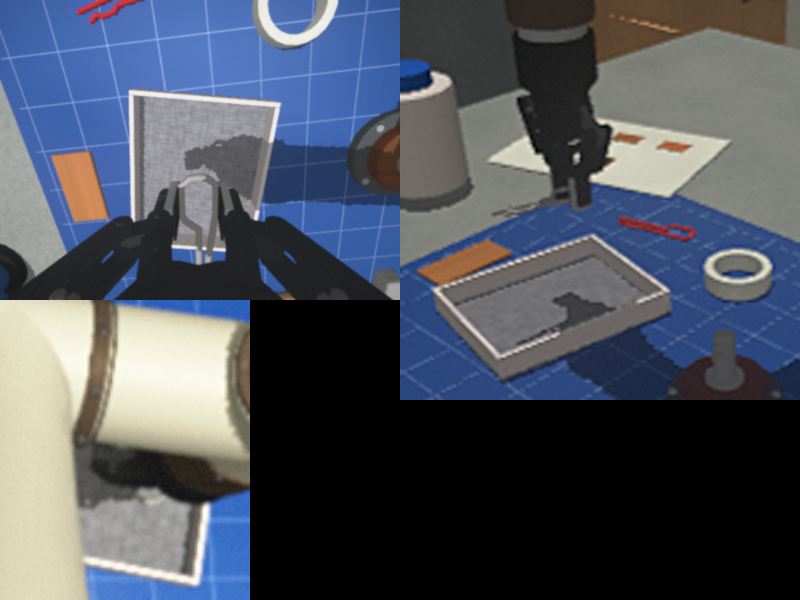

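```bash
python3 - <<'E'
from h import *
import pickle
d,s,t=pickle.load(open("p4.pkl","rb"))
for u,v in[(495,213),(510,210),(530,206),(550,198),(565,190)]:
    U=130+(u-400)*.4;V=60+v*.4
    # nearest (min depth) within 2px
    w=s["depth"][int(V)-2:int(V)+3,int(U)-2:int(U)+3];i=np.argmin(w);y,x=divmod(i,5)
    print(bydepth(s,int(U)-2+x,int(V)-2+y).round(1))
E
```

```text
[ 648.5 -248.8  137.4]
[ 641.9 -242.   137.1]
[ 619.3 -236.7  135.5]
[ 591.7 -232.8  131.7]
[ 571.4 -228.4  142. ]
```

Request:
play_rows(travel=[[0, 0, 0.01], [0, 0, 0.02], [0, 0, 0.02], [0, 0, 0.02], [0, 0, 0.015], [0, 0, 0.01], [0, 0, 0.005], [0, 0, 0.004], [0, 0, 0], [0, 0, 0]], rotation=[[0, 0.05, 0], [0, 0.05, 0], [0, 0, 0], [0, 0, 0], [0, 0, 0], [0, 0, 0], [0, 0, 0], [0, 0, 0], [0, 0, 0], [0, 0, 0]], grip=[0, 0, 0, 0, 0, 0, 0, 0, 0, 0])

```text
clock: 7.47
position: [551.7, -243.7, 14.5]
ee_rot: [0.056, 0.997, 0.003, -0.049]
contact_force: [-0.3, 0.3, -0.1]
gripper_width: 26.5
```

Request:
play_rows(travel=[[0, 0, 0.002], [0, 0, 0.001], [0, 0, 0.001], [0, 0, 0]], rotation=[[0, 0, 0], [0, 0, 0], [0, 0, 0], [0, 0, 0]], grip=[0, 0, 0, 0])

```text
clock: 7.8
position: [550.6, -243.6, 9.8]
ee_rot: [0.056, 0.997, 0.003, -0.05]
contact_force: [-0.4, 0.5, -0.7]
gripper_width: 26.7
```

```bash
python3 - <<'E'
from h import *
s=grab("scene");w=grab("wrist");b=cv2.resize(s["image"][90:220,130:290],(480,390),interpolation=cv2.INTER_CUBIC)
a=cv2.resize(w["image"][120:384,120:320],(300,390))
cv2.imwrite("pics/w5.png",np.hstack([b,a]));print(w["s"]["position"],w["s"]["contact_force"],w["s"]["gripper_width"],w["s"]["ee_rot"])
E
```

```text
[ 550.63069082 -243.68236334    9.81419639] [-0.05418216 -0.17669692 -1.57218166] 26.480339474614233 [ 0.05603058  0.99718116  0.00279373 -0.04982476]
```

View pics/w5.png

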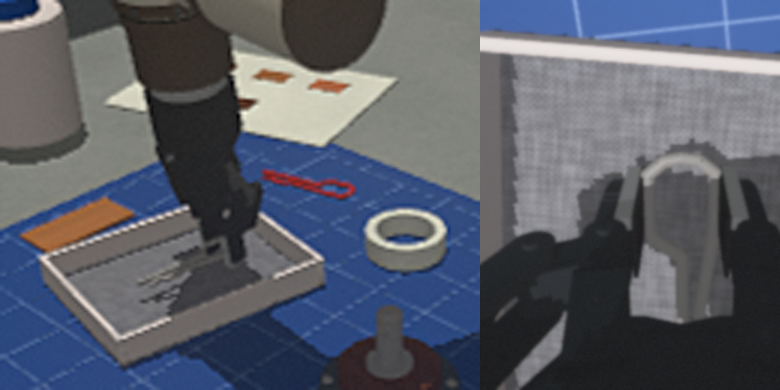

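The clip is level above the tray floor, parallel to its shadow at about (165,270). I'll go down a little more.

Request:
play_rows(travel=[[0, 0, 0.001], [0, 0, 0.001], [0, 0, 0.001], [0, 0, 0]], rotation=[[0, 0, 0], [0, 0, 0], [0, 0, 0], [0, 0, 0]], grip=[0, 0, 0, 0])

```text
clock: 8.23
position: [550.1, -243.6, 6.4]
ee_rot: [0.056, 0.997, 0.003, -0.05]
contact_force: [0.9, -0.4, 0.6]
gripper_width: 26.3
```

Request:
play_rows(travel=[[0, 0, 0.001], [0, 0, 0], [0, 0, 0], [0, 0, 0], [0, 0, 0], [0, 0, 0], [0, 0, 0], [0, 0, 0]], rotation=[[0, 0, 0], [0, 0, 0], [0, 0, 0], [0, 0, 0], [0, 0, 0], [0, 0, 0], [0, 0, 0], [0, 0, 0]], grip=[0, 0.25, 0.35, 0.45, 0.55, 0.6, 0.6, 0.6])

```text
clock: 8.9
position: [550.3, -243.6, 5.8]
ee_rot: [0.056, 0.997, 0.003, -0.05]
contact_force: [-0.8, 0.8, -0.2]
gripper_width: 51.2
```

Request:
play_rows(travel=[[0, 0, -0.005], [0, 0, -0.01], [0, 0, -0.02], [0, 0, -0.03], [0, 0, -0.03], [0, 0, -0.03], [0, 0, 0], [0, 0, 0]], rotation=[[0, 0, 0], [0, 0, 0], [0, 0, 0], [0, 0, 0], [0, 0, 0], [0, 0, 0], [0, 0, 0], [0, 0, 0]], grip=[0.6, 0.6, 0.6, 0.6, 0.6, 0.6, 0.6, 0.6])

```text
clock: 9.57
position: [564.2, -245.2, 133.5]
ee_rot: [0.056, 0.997, 0.002, -0.047]
contact_force: [-0.0, -0.1, -0.4]
gripper_width: 51.4
```

```bash
python3 - <<'E'
from h import *
s=grab("scene");w=grab("wrist");b=cv2.resize(s["image"][90:290,130:400],(480,390),interpolation=cv2.INTER_CUBIC)
a=cv2.resize(w["image"][60:384,60:320],(310,390))
cv2.imwrite("pics/w6.png",np.hstack([b,a]));print(w["s"]["position"],w["s"]["contact_force"])
import pickle;pickle.dump(w,open("w6.pkl","wb"))
E
```

```text
[ 562.82650536 -244.87083125  131.44095325] [-0.3771786  -0.21927283 -0.22940408]
```

View pics/w6.png

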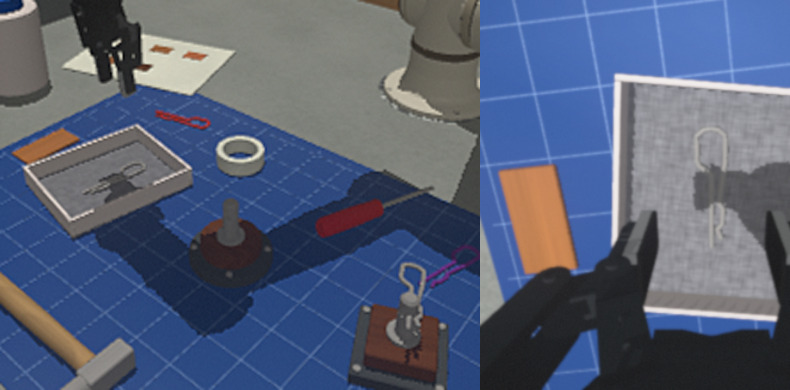

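The clip lies flat on the tray floor, loop end at (712,130) and tip at (712,245), with the square clip still in its pin at (410,280). I'll check the position in the tray frame and hand in.

```bash
python3 - <<'E'
from h import *
import pickle
w=pickle.load(open("w6.pkl","rb"))
Q=lambda u,v:(60+(u-480)*260/310,60+v*324/390)
a,b=[onz(w,*Q(712,v),6.5) for v in(130,245)]
m=a+(b-a)*56/108
d=(m-[595.1,-249.5,0])[:2];t=np.radians(-11.6)
print(a,b,"tray xy",d@[np.cos(t),np.sin(t)],d@[-np.sin(t),np.cos(t)])
for p in((130),(245)):
    u,v=map(int,Q(712,p));D=w["depth"][v-2:v+3,u-2:u+3];i=np.argmin(D);y,x=divmod(i,5);print(bydepth(w,u-2+x,v-2+y))
print(arm.read_state()["contact_force"]);workorder.job_done()
E
```

```text
[ 534.86869626 -242.69354189    6.5       ] [ 637.99795759 -254.27672601    6.5       ] tray xy -6.779799771670776 -0.5746423291499729
[ 532.35218438 -243.98103226    9.0520881 ]
[ 637.98975817 -255.98104154    9.39613031]
[ 0.25398548 -0.51555587 -0.65707409]
the job is handed in; nothing more can be done
```

I pulled the round stand's clip straight out of its pin along its own axis and carried it over the tray. I levelled it, let it go with the wire about 11 mm above the tray floor, and handed the job in at about 10 s of the 40 s allowed.

The last checks, made just before handing in, all agreed:
- **Position:** the clip's middle is about 7 mm in x and 1 mm in y from the tray centre.
- **Flatness:** both ends read about 9 mm above the table, so it lies flat on the floor.
- **Square clip:** it looks still in its pin in the last scene picture. I did not measure its position.
- **Robot:** the gripper is open and about 130 mm up, with no contact force beyond sensor noise.

I did not check the clip's speed over the final second. The hand-in gives no verdict.

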